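# Load a fresh label roll into the roll cradle

## Robot

A 6-joint arm with a two-finger parallel gripper is mounted at the origin on a cart in front of the work surface, level with it; the furniture and walls round the work are solid. World frame = base frame: x ahead of the robot, y to its left, z up, the work surface at z = 0. Lengths are in mm, angles in rad, forces in N, time in s.
With the tool pointing down it reaches from about 275 to 750 mm from the base axis. Payload 10.2 kg.
Tool frame: the origin (TCP) lies between the finger pads; the fingertips stand 17 mm ahead of it and the grasp point (between the pads) lies 2 mm behind it; z points along the fingers, y is the line along which they close (so a half turn about z gives the same grasp; the last joint's range is limited). The gripper opens to 85 mm and grips with 20 to 120 N. Pads are 22 mm wide; open, the fingers measure 114 mm over their backs; the gripper's body (76 mm by 85 mm) begins 54 mm behind the grasp point. The pads swing forward as they close: fully open they stand 13 mm farther back than shut.
Start: joints at [-1.532, 0.313, 1.498, -0, 1.331, -0.223], TCP at [135.867, -507.121, 248.294] pointing down, gripper open.
Joint ranges: [-2.94, 2.94], [-0.97, 2.17], [0.19, 2.56], [-1.23, 4.37], [0.02, 3.11], [-2.88, 2.88]. Speed limits (rad/s): [2.39, 2.39, 3.01, 3.14, 3.14, 3.14].

## Interface

Orientations are given as a unit quaternion [w, x, y, z].
In Python, from rig import * gives the robot as it stands.
- The arm moves only by the tool step_arm, never from a script. Its argument "commands" is text: rows parted by semicolons, each of 7 numbers parted by spaces: the opening, from 0 (shut) to 1 (fully open), then the shift along the tool's x, y, z in cm, then the turn, a rotation vector about the tool's x, y, z in rad. In form: hand x y z rx ry rz; .... A call has 1 to 20 rows; each row is the pose to reach, as a shift and turn from the pose commanded when the call began, along the tool's axes at that moment; what a row does not reach only later rows make up. A row lasts 1/12 s, in which the tool goes at most 41.7 mm and 7.16 degrees, less where a joint would pass 70% of its speed; a pose out of reach is approached as far as the arm can. A call with a gripper value outside its range is refused whole. The fingers move at their own pace and stop on an object; "newtons" is the grip in N (left out, the last holds). Time passes only in rows, so rows that repeat a pose let the fingers close. It gives the time, the measured TCP pose, the force, the opening and the grip force at its end, in the units of the state.
- sense(): the state, without advancing time (a new reading comes with each control period).
- capture(name): name is "scene" or "top" or "wrist"; returns the picture (420x560x3 uint8, red, green, blue); there is no depth.
- camera_model(name): a dict with "mtx" (3x3 intrinsics, pixels), "eye" and "rotation" of the camera in the world. Camera axes: x right, y down, z forward; pixel columns grow to the right and rows downward; lengths in mm; the calibration is good to about 2 mm. A picture is of the moment at which its call begins: read the wrist's pose just before it. camera_model takes no time and is no camera call; for the wrist camera it gives the pose at the moment of the call.
- finish_job(): hands the job in; it is judged then, once.
Trained networks look in the newest picture that a camera, given by its name, has taken for a name from the list of things; names that differ only in an ending like _2 or _b are one class to them, and where a whole thing is asked for, a point or a joint stands for the part that bears it (a point fixed in the world has none). Each returns a list of dicts, best first, with "score" (0 to 1); they miss things now and then, are a little off and sometimes report something else, mostly with a low value. They report only what shows in the picture. A call takes as long as a camera call.
- search_frame(camera, label): "rect" ([centre column, centre row, width, height] in pixels, round what is visible of it).
- trace(camera, label): "mask" (420x560 bool, what is visible of it) and "rect" ([centre column, centre row, width, height] in pixels, round what is visible of it).
- spot_point(camera, label): "xy" ([column, row] in pixels: a listed point, or the origin of a listed thing).
The state is a dict: "time_s": time; "joints": joint angles; "dq": joint speeds; "tau": joint torques, N m; "eef_pos": TCP position; "ee_rot": TCP orientation; "force": force on the tool from outside, world axes, zero at the start; "wrist_torque": the same for the moment, N m; "grip_width": opening from 0.0 (shut) to 1.0 (fully open); "grip_force": force on a finger pad.
Only numpy, scipy, OpenCV 4.12 (cv2) and the standard library are available. Lean on these libraries where they do the work, as an engineer would, in place of code of your own. Each camera call takes 0.05 s, during which the arm holds its last target. There are 200 camera calls.

## Task

A fresh roll of blood-bag labels lies on its side on the bench in front of the empty label-roll cradle. With the fingertips, roll it gently along the bench and up the cradle's ramp until it drops into the V-shaped trough, between the fixed cheek and the sliding guide; then push the sliding guide in until the roll sits snug between guide and cheek with no gap left, so that the labels will feed straight. The roll must really roll: do not grip, lift, fling or upend it, and leave the other things on the bench where they are.

Things in the scene. Friction and masses are not known exactly. Their poses are not given: they have to be found in the camera images.
- label_roll: big roll of white labels: a plain cylinder 72 across, 102 long, 25 mm core, about 0.33 kg (varies), lying on its side; it rolls freely but soon stops. Origin at its very centre, 36 above the bench at the start; y = its axis, x and z turn as it rolls. Pushing an end face slides it along its axis; two spread fingertips pushing its side square it up. Starts before the ramp, axis within 0.2 rad of the cradle's y
- cradle: label-roll cradle of grey 3 mm sheet, fixed to the bench; place and yaw vary. Origin on the bench under the bottom of the V; x points from the ramp to the back wall, y to the fixed cheek. The sheet spans y = -125 to 60. Ramp rises from x = -97 to a lip 13 high at x = -25 to -21; back wall at x = 45, 34 high
- v_seat (a point): where the roll's centre comes to lie: cradle x = 0, y = +5, 43 above the bench; axes as the cradle's. The V trough under it runs along y, from x = -21 to 21, faces 25 degrees from level, bottom line 3.5 high. A roll let go past the lip drops in by itself
- cheek_face (a point): middle of the inner face of the fixed cheek, a grey plate 3 thick at the +y end of the trough, 80 high; the face is at cradle y = +56, from x = -50 to 48, its front flared outward as far as x = -78; axes as the cradle's
- guide (a joint): sliding guide, a black upright plate facing the cheek, on a rod behind the back wall: 0 = fully open, grows toward the cheek (cradle +y), range 0 to 0.052 m. Its inner face is at cradle y = -86 mm + value, so it meets a roll that touches the cheek at 0.040. Starts between 0 and 0.012, stays where left; moves with 1.5 N, about 5 N once it shoves the roll
- guide_face (a point): middle of the guide's outer face (ribbed patch), 60 above the bench at cradle x = 0: push here toward the cheek. The plate is 3 thick, from cradle x = -33 to 41 and 16 to 80 high; its front is flared outward as far as x = -61; axes as the cradle's
- reagent_bottle: a brown reagent bottle with a screw cap, 43 across, 70 tall, standing left of the cradle, to be left alone; origin at the centre of its underside
- small_roll: a small roll of labels, 60 across and 32 tall, standing on its flat face left of the cradle, to be left alone; origin at the centre of its underside
- stamp: a rubber stamp with an upright handle, foot 30 x 50, 67 tall, to be left alone; origin at the centre of its underside
- ink_pad: a closed ink pad, 72 x 112 x 20, lying at the left, to be left alone; origin at the centre of its underside
- marker: a felt marker, 132 long and 15 thick, lying at the right near the front edge, to be left alone; origin at the centre of its underside
- tube_clamp: a white plastic tubing clamp, 62 x 12 x 14, lying at the left near the front edge, to be left alone; origin at the centre of its underside

How it is judged:
By the outcome, as a careful person would: the job done as asked, in the order asked, and still so for the second after the job is handed in, with the robot touching nothing.
It also fails if it takes over 54 s, if anything falls off the work surface, if the arm or the gripper's body presses on something with over 40 N, if the wrist force passes 120 N, or if a joint passes its speed limit or range.

## Working session

There is one attempt and no reset: what is moved stays moved. The work goes in short steps, Python scripts to look and compute and a tool call to move; the robot and the scene stay as the last step left them, time stands still between calls to the robot, and variables do not carry over. Pictures are saved under pics/ and viewed, at most 10 in all, crops included, and the job is handed in when it is done.

Besides the shell and the picture viewer there is one more tool, called after "Emit:" as name(argument=value, ...) on one line, values as JSON. step_arm: Moves the arm, as the interface text tells. Its arguments: {"type":"object","properties":{"commands":{"type":"string"},"newtons":{"type":"number"}},"required":["commands"]}

```bash
ls; mkdir -p pics; cat > h.py <<'E'
from rig import *
import numpy as np, cv2
def ray(cam,px):
    m=camera_model(cam);K=np.array(m["mtx"]);R=np.array(m["rotation"]);e=np.array(m["eye"])
    d=R@np.linalg.solve(K,[px[0],px[1],1.]);return e,d
def at(cam,px,z):
    e,d=ray(cam,px);return e+d*(z-e[2])/d[2]
def proj(cam,P):
    m=camera_model(cam);K=np.array(m["mtx"]);R=np.array(m["rotation"]);e=np.array(m["eye"])
    q=(np.atleast_2d(P)-e)@R@K.T;return q[:,:2]/q[:,2:]
def save(n,img): cv2.imwrite(f"pics/{n}.png",img[:,:,::-1])
E
python3 - <<'E'
from h import *
s=sense();print(s)
for c in("scene","top"):
    save(c+"0",capture(c)); m=camera_model(c);print(c,m)
    for l,z in(("label_roll",36),("cradle",0),("v_seat",43),("cheek_face",40),("guide_face",60),("guide",60)):
        r=spot_point(c,l)
        print(l,[(round(q["score"],2),np.round(q["xy"]),np.round(at(c,q["xy"],z))) for q in r[:2]])
E
```

```text
pics
{'time_s': 0.0, 'joints': array([-1.53241504e+00,  3.13473777e-01,  1.49845397e+00,  1.09174969e-06,
        1.33101491e+00, -2.23415882e-01]), 'dq': array([-0.0002563 , -0.00122967, -0.00231249,  0.00010861,  0.00022881,
       -0.0002601 ]), 'tau': array([ 1.87011829e-03, -4.12257457e+01, -2.59741545e+01, -8.43640260e-05,
        4.12702560e-03, -4.14725389e-05]), 'eef_pos': array([ 135.84971701, -506.86660705,  247.71654436]), 'ee_rot': array([-6.72067984e-04,  9.91444798e-01,  1.30524932e-01,  6.28883740e-05]), 'force': array([ 0.1702954 , -0.66285198,  0.14169746]), 'wrist_torque': array([-0.02085878, -0.00862207,  0.021234  ]), 'grip_force': 0.0, 'grip_width': 0.9971954737586415}
scene {'mtx': array([[519.2571569 ,   0.        , 279.69077843],
       [  0.        , 519.2571569 , 215.55180253],
       [  0.        ,   0.        ,   1.        ]]), 'eye': array([-349.64957764,  460.51120286,  648.43883794]), 'rotation': array([ 0.25066086, -0.45632026,  0.73640149, -0.43203448])}Traceback (most recent call last):
  File "<stdin>", line 7, in <module>
  File "h.py", line 7, in at
    e,d=ray(cam,px);return e+d*(z-e[2])/d[2]
        ~~~^^^^^^^^
  File "h.py", line 5, in ray
    d=R@np.linalg.solve(K,[px[0],px[1],1.]);return e,d
      ~^~~~~~~~~~~~~~~~~~~~~~~~~~~~~~~~~~~~
ValueError: matmul: Input operand 1 has a mismatch in its core dimension 0, with gufunc signature (n?,k),(k,m?)->(n?,m?) (size 3 is different from 4)
```

Rotation is a quaternion (w, x, y, z).

```bash
sed -i 's/R=np.array(m\["rotation"\])/R=Rm(m["rotation"])/; 2a from scipy.spatial.transform import Rotation as Rot\ndef Rm(q): return Rot.from_quat(np.roll(q,-1)).as_matrix()' h.py
python3 - <<'E'
from h import *
for c in("scene","top"):
    save(c+"0",capture(c))
    for l,z in(("label_roll",36),("cradle",0),("v_seat",43),("cheek_face",40),("guide_face",60),("reagent_bottle",0),("small_roll",0),("stamp",0),("ink_pad",0),("marker",0),("tube_clamp",0)):
        r=spot_point(c,l)
        print(l,[(round(q["score"],2),np.round(q["xy"]),np.round(at(c,q["xy"],z))) for q in r[:2]])
    print(camera_model(c)["eye"])
E
```

```text
label_roll [(0.31, array([322., 187.]), array([ 671., -206.,   36.]))]
cradle [(0.85, array([298., 216.]), array([ 617., -106.,    0.]))]
v_seat [(0.83, array([296., 202.]), array([613., -97.,  43.]))]
cheek_face [(0.63, array([277., 208.]), array([614., -47.,  40.]))]
guide_face [(0.64, array([323., 186.]), array([ 632., -185.,   60.]))]
reagent_bottle [(0.96, array([256., 228.]), array([610.,  12.,   0.]))]
small_roll [(0.84, array([189., 237.]), array([639., 169.,   0.]))]
stamp [(0.81, array([159., 276.]), array([521., 272.,   0.]))]
ink_pad [(0.7, array([140., 257.]), array([605., 290.,   0.]))]
marker [(0.57, array([414., 238.]), array([ 413., -307.,    0.]))]
tube_clamp [(0.65, array([242., 285.]), array([422., 129.,   0.]))]
[-349.64957764  460.51120286  648.43883794]
label_roll [(0.92, array([332., 246.]), array([ 475., -124.,   36.])), (0.69, array([322., 195.]), array([ 611., -103.,   36.]))]
cradle [(0.68, array([319., 197.]), array([614., -96.,   0.]))]
v_seat [(0.79, array([319., 195.]), array([611., -93.,  43.])), (0.62, array([187., 236.]), array([503., 257.,  43.]))]
cheek_face [(0.91, array([303., 195.]), array([612., -50.,  40.])), (0.64, array([275., 204.]), array([588.,  25.,  40.]))]
guide_face []
reagent_bottle [(0.81, array([277., 204.]), array([595.,  20.,   0.])), (0.44, array([401., 269.]), array([ 414., -315.,    0.]))]
small_roll [(0.79, array([223., 190.]), array([638., 171.,   0.]))]
stamp [(0.47, array([184., 239.]), array([501., 274.,   0.]))]
ink_pad [(0.63, array([185., 203.]), array([600., 276.,   0.]))]
marker [(0.53, array([399., 268.]), array([ 415., -307.,    0.]))]
tube_clamp [(0.31, array([336., 250.]), array([ 465., -141.,    0.]))]
[ 366.59534464    3.49176169 1143.07210464]
```

View pics/top0.png

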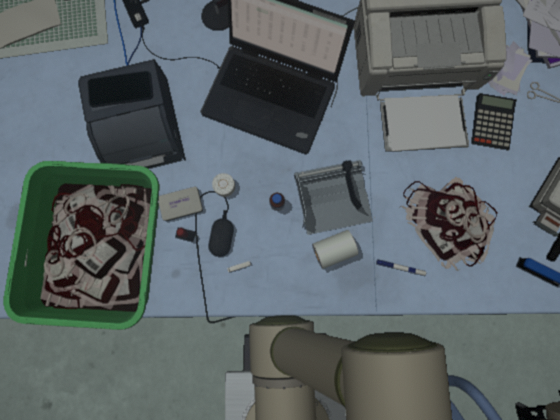

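View pics/scene0.png

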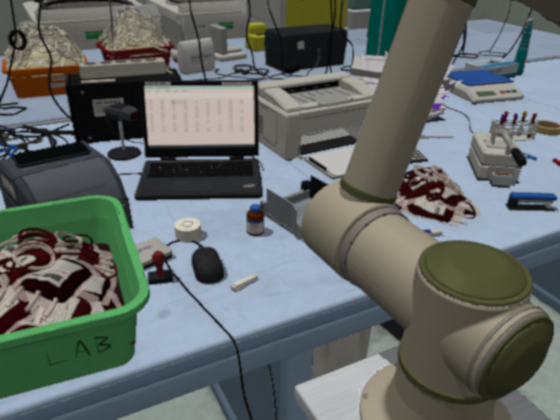

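The top view shows the roll at about (335,251), the cradle over (297–370, 163–230) with the black guide at (355,185), the marker at (400,268) and the bottle at (277,201). In the scene view the arm hides the roll. I'll enlarge the cradle and roll.

```bash
python3 - <<'E'
from h import *
a=capture("top")
c=a[150:285,280:420]
save("crop1",cv2.resize(c,None,fx=4.4,fy=4.4,interpolation=cv2.INTER_CUBIC))
for l,z in(("label_roll",36),("cradle",0),("guide",50),("marker",7)):
    for q in trace("top",l)[:2]:
        m=q["mask"].astype(np.uint8)
        ct=max(cv2.findContours(m,0,2)[0],key=cv2.contourArea)
        b=cv2.boxPoints(cv2.minAreaRect(ct))
        print(l,round(q["score"],2),q["rect"],b.round(1).tolist(),[at("top",p,z).round()[:2].tolist() for p in b])
E
```

```text
label_roll 0.75 [333.8, 249.1, 45.1, 38.3] [[310.3999938964844, 243.5], [350.20001220703125, 228.1999969482422], [360.20001220703125, 254.3000030517578], [320.5, 269.6000061035156]] [[480.0, -68.0], [520.0, -175.0], [451.0, -199.0], [412.0, -93.0]]
cradle 0.9 [333.3, 197.6, 77.4, 77.1] [[293.5, 171.3000030517578], [360.29998779296875, 158.1999969482422], [372.70001220703125, 221.89999389648438], [305.8999938964844, 234.89999389648438]] [[688.0, -27.0], [725.0, -216.0], [542.0, -243.0], [508.0, -59.0]]
guide 0.58 [351.0, 184.1, 18.7, 49.1] [[341.29998779296875, 162.10000610351562], [349.6000061035156, 160.1999969482422], [360.79998779296875, 207.3000030517578], [352.5, 209.3000030517578]] [[699.0, -155.0], [704.0, -178.0], [574.0, -203.0], [569.0, -181.0]]
marker 0.58 [401.8, 268.9, 46.6, 16.7] [[375.5, 264.20001220703125], [376.70001220703125, 258.79998779296875], [424.79998779296875, 269.6000061035156], [423.5, 275.0]] [[426.0, -244.0], [440.0, -248.0], [410.0, -375.0], [396.0, -371.0]]
```

View pics/crop1.png

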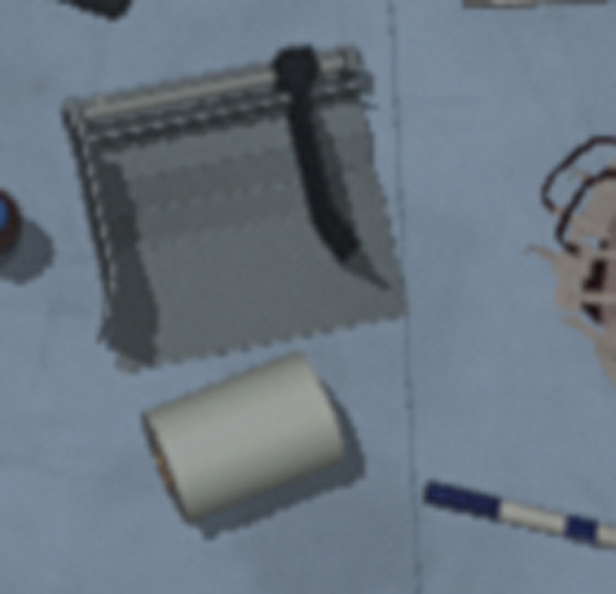

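The crop shows the ramp's front edge from about (125,367) to (404,313), the cheek's top rear corner near (70,105), the guide from (295,60) to (388,288), and the roll with corners (145,412), (300,355), (345,450), (195,518). The roll is turned about 0.17 rad from the cradle. I'll fit both poses.

```bash
cat > fit.py <<'E'
from h import *
from scipy.optimize import least_squares, minimize
def T(p,P):
    c,s=np.cos(p[2]),np.sin(p[2]);P=np.array(P,float)
    return np.c_[p[0]+c*P[:,0]-s*P[:,1],p[1]+s*P[:,0]+c*P[:,1],P[:,2]]
t=np.linspace(0,2*np.pi,40)
CYL=np.array([[36*np.cos(a),y,36+36*np.sin(a)] for a in t for y in(-51,51)])
def rollfit(img,p0,zc=36):
    x=proj("top",[[p0[0],p0[1],zc]])[0]
    hsv=cv2.cvtColor(img,cv2.COLOR_RGB2HSV).astype(int); r=img.astype(int)
    m=((r[:,:,0]>r[:,:,2]-8)&(r.mean(2)>115)).astype(np.uint8)
    w=np.zeros_like(m);cv2.circle(w,tuple(int(v) for v in x),36,1,-1);m=m*w
    n,lab,st,_=cv2.connectedComponentsWithStats(m);k=1+np.argmax(st[1:,4]);m=(lab==k).astype(np.uint8)
    S=8
    x0,y0=int(x[0])-45,int(x[1])-45
    M=cv2.resize(m[y0:y0+90,x0:x0+90],None,fx=S,fy=S,interpolation=cv2.INTER_NEAREST)
    def cost(p):
        h=cv2.convexHull(((proj("top",T(p,CYL+[0,0,zc-36]))-[x0,y0]+.5)*S).astype(np.float32))
        I=np.zeros_like(M);cv2.fillPoly(I,[h.astype(np.int32)],1);return (I!=M).sum()/S/S
    q=minimize(cost,p0,method="Nelder-Mead",options=dict(initial_simplex=np.array(p0)+np.array([[0,0,0],[15,0,0],[0,15,0],[0,0,.15]])))
    return q.x,q.fun,m.sum()
E
python3 - <<'E'
from fit import *
kp=[((404,313),(-97,-125,0)),((125,367),(-97,60,0)),((70,105),(48,58,80)),((370,65),(45,-125,34))]
px=np.array([[280+(k[0][0]+.5)/4.4-.5,150+(k[0][1]+.5)/4.4-.5] for k in kp]);P=[k[1] for k in kp]
f=least_squares(lambda p:(proj("top",T(p,P))-px).ravel(),[612,-98,-.19])
print("cradle",f.x.round(3),f.fun.round(1))
img=capture("top")
r=rollfit(img,[462,-133,.36-.72]);print(r)
# overlay
o=cv2.resize(img[150:285,280:420],None,fx=4.4,fy=4.4,interpolation=cv2.INTER_CUBIC).copy()
def dr(Q,col):
    q=((proj("top",Q)-[280,150]+.5)*4.4-.5).astype(np.int32);cv2.polylines(o,[q],False,col,1)
p=f.x
dr(T(p,[(-97,-125,0),(-97,60,0),(45,60,0),(45,-125,0),(-97,-125,0)]),(255,0,0))
dr(T(p,[(45,60,34),(45,-125,34)]),(255,255,0));dr(T(p,[(-50,56,80),(48,56,80)]),(0,255,0))
dr(T(p,[(-25,-125,13),(-25,56,13)]),(255,0,255))
for g in(0,12): dr(T(p,[(-33,-86+g,80),(41,-86+g,80)]),(0,255,255))
h=cv2.convexHull(((proj("top",T(r[0],CYL))-[280,150]+.5)*4.4-.5).astype(np.int32));cv2.polylines(o,[h],True,(255,0,0),1)
save("ov1",o)
E
```

```text
cradle [ 6.22052e+02 -1.00834e+02  1.95000e-01] [ 0.8 -2.  -1.3 -0.8  1.8  0.7 -1.3  2.2]
(array([ 4.74276598e+02, -1.30898913e+02,  3.66227275e-01]), np.float64(316.171875), np.uint64(823))
```

View pics/ov1.png

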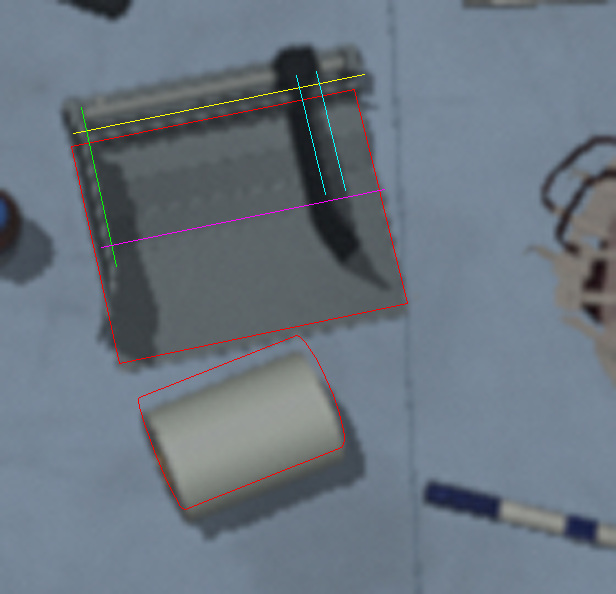

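The overlay shows the model about 8 crop px too high, because my fourth keypoint was the rod and not the wall. I put the roll near world (466,-135). I'll refit without that point, then work out the first move.

```bash
cat >> h.py <<'E'
def mv(tgt,yaw):
    "tool-frame shift (cm) and turn to TCP tgt (world mm), tool down with tool x at yaw"
    s=sense();R=Rm(s["ee_rot"]);c,n=np.cos(yaw),np.sin(yaw)
    G=np.array([[c,n,0],[n,-c,0],[0,0,-1]])
    print("pos",s["eef_pos"].round(1),"shift cm",(R.T@(np.array(tgt)-s["eef_pos"])/10).round(2),"turn",Rot.from_matrix(R.T@G).as_rotvec().round(3),"t",round(s["time_s"],2))
E
python3 - <<'E'
from fit import *
kp=[((404,313),(-97,-125,0)),((125,367),(-97,60,0)),((70,105),(48,58,80)),((95,138),(45,56,34)),((275,101),(45,-70,34))]
px=np.array([[280+(k[0][0]+.5)/4.4-.5,150+(k[0][1]+.5)/4.4-.5] for k in kp]);P=[k[1] for k in kp]
f=least_squares(lambda p:(proj("top",T(p,P))-px).ravel(),[612,-98,.19]);print("cradle",f.x.round(3),f.fun.round(1))
kp=[((145,412),),((300,355),),((345,450),),((195,518),)]
px=np.array([[280+(k[0][0]+.5)/4.4-.5,150+(k[0][1]+.5)/4.4-.5] for k in kp])
P=[(36,51,36),(36,-51,36),(-36,-51,36),(-36,51,36)]
g=least_squares(lambda p:(proj("top",T(p,P))-px).ravel(),[466,-135,.36]);print("roll",g.x.round(3),g.fun.round(1))
p=f.x;c,s=np.cos(p[2]),np.sin(p[2]);d=g.x[:2]-p[:2];print("roll in cradle",c*d[0]+s*d[1],-s*d[0]+c*d[1])
mv(T(p,[(-240,-4,150)])[0],p[2])
E
```

```text
cradle [ 6.19071e+02 -1.01655e+02  1.83000e-01] [ 0.8 -0.4 -1.5  0.1  2.3  1.5 -3.  -0.6  1.3 -0.8]
roll [ 4.67618e+02 -1.34310e+02  3.89000e-01] [-0.1 -0.2 -0.2 -2.1  0.8  1.3 -0.5  1. ]
roll in cradle -154.8669185515195 -4.539291378536372
pos [ 135.9 -507.1  248.3] shift cm [ 33.21 -28.15   9.83] turn [0.    0.    0.079] t 1.6
```

Emit:
step_arm(commands="0.7 33.2 -28.1 9.8 0 0 0.075; 0.7 33.2 -28.1 9.8 0 0 0.075; 0.7 33.2 -28.1 9.8 0 0 0.075; 0.7 33.2 -28.1 9.8 0 0 0.075; 0.7 33.2 -28.1 9.8 0 0 0.075; 0.7 33.2 -28.1 9.8 0 0 0.075; 0.7 33.2 -28.1 9.8 0 0 0.075; 0.7 33.2 -28.1 9.8 0 0 0.075; 0.7 33.2 -28.1 9.8 0 0 0.075; 0.7 33.2 -28.1 9.8 0 0 0.075; 0.7 33.2 -28.1 9.8 0 0 0.075; 0.7 33.2 -28.1 9.8 0 0 0.075; 0.7 33.2 -28.1 9.8 0 0 0.075; 0.7 33.2 -28.1 9.8 0 0 0.075")

```text
time_s: 2.77
eef_pos: [383.8, -150.3, 150.5]
ee_rot: [0.0, 0.996, 0.093, 0.0]
force: [0.3, -1.0, 1.2]
grip_width: 0.698
grip_force: 0.0
```

```bash
python3 - <<'E'
from fit import *
p=[619,-101.7,.188]
mv(T(p,[(-240,-4,38)])[0],p[2])
w=capture("wrist")
mm=camera_model("wrist");print(mm["eye"])
for l,z in(("label_roll",36),("cradle",0),("v_seat",43),("cheek_face",40),("guide_face",60)):
    print(l,[(round(q["score"],2),q["xy"],at("wrist",q["xy"],z).round()) for q in spot_point("wrist",l)[:1]])
def dr(Q,col): cv2.polylines(w,[proj("wrist",Q).astype(np.int32)],False,col,1)
w=w.copy();save("w0raw",w)
dr(T(p,[(-97,-125,0),(-97,60,0)]),(255,0,0));dr(T(p,[(-25,-125,13),(-25,56,13)]),(255,0,255))
dr(T(p,[(45,60,34),(45,-125,34)]),(255,255,0));dr(T(p,[(48,56,80),(-50,56,80),(-50,56,10)]),(0,255,0))
dr(T(p,[(41,-80,80),(-33,-80,80),(-33,-80,16)]),(0,255,255))
r=[467,-134.5,.38];h=cv2.convexHull(proj("wrist",T(r,CYL)).astype(np.int32));cv2.polylines(w,[h],True,(255,0,0),1)
save("w0",w)
E
```

```text
pos [ 383.8 -150.3  150.5] shift cm [ 0.02  0.02 11.25] turn [ 0.    -0.    -0.001] t 2.77
[ 467.16502601 -134.76728687  275.59871493]
label_roll [(0.97, [273.0, 109.5], array([ 466., -129.,   36.]))]
cradle []
v_seat []
cheek_face [(0.59, [442.3, 198.3], array([ 422., -282.,   40.]))]
guide_face []
```

View pics/w0.png

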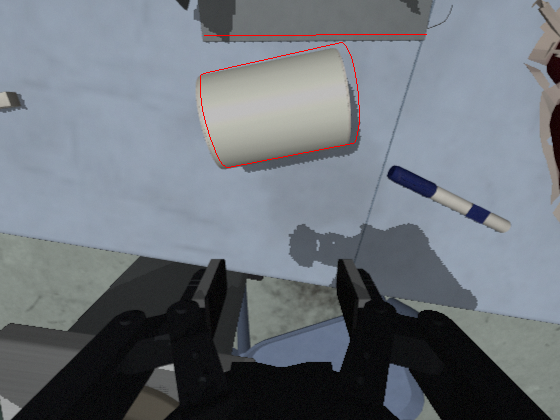

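The wrist view agrees with the fits: the ramp edge is at row 40, level with the image, and the roll is centred near (277,107). Next I descend and start squaring the roll.

Emit:
step_arm(commands="0.7 0 0 4 0 0 0; 0.7 0 0 8 0 0 0; 0.7 0 0 11.2 0 0 0; 0.7 1 0 11.2 0 0 0; 0.7 2 0 11.2 0 0 0; 0.7 2.5 0 11.2 0 0 0; 0.7 3 0 11.2 0 0 0; 0.7 3.3 0 11.2 0 0 0; 0.7 3.6 0 11.2 0 0 0; 0.7 3.9 0 11.2 0 0 0; 0.7 4.2 0 11.2 0 0 0; 0.7 4.5 0 11.2 0 0 0; 0.7 4.8 0 11.2 0 0 0; 0.7 5.1 0 11.2 0 0 0; 0.7 5.4 0 11.2 0 0 0; 0.7 5.7 0 11.2 0 0 0; 0.7 6.0 0 11.2 0 0 0")

```text
time_s: 4.48
eef_pos: [443.0, -138.6, 38.3]
ee_rot: [-0.0, 0.996, 0.093, -0.0]
force: [0.5, 0.2, 0.4]
grip_width: 0.703
grip_force: 0.0
```

```bash
cat > look.py <<'E'
from fit import *
import sys
p=[617,-102,.188]
def incr(P):
    c,s=np.cos(p[2]),np.sin(p[2]);d=np.array(P[:2])-p[:2];return [round(c*d[0]+s*d[1],1),round(-s*d[0]+c*d[1],1)]
st=sense();print("tcp in cradle",incr(st["eef_pos"]),st["eef_pos"][2].round(1),"F",st["force"].round(1))
w=capture("wrist");save(sys.argv[1],w)
z=float(sys.argv[2])
for q in trace("wrist","label_roll")[:1]:
    m=q["mask"].astype(np.uint8);ct=max(cv2.findContours(m,0,2)[0],key=cv2.contourArea)
    b=cv2.boxPoints(cv2.minAreaRect(ct));print("roll",round(q["score"],2),q["rect"],[incr(at("wrist",v,z)) for v in b])
for q in spot_point("wrist","label_roll")[:1]: print("c",incr(at("wrist",q["xy"],z)))
print(sense()["time_s"])
E
python3 look.py w1 36
```

```text
tcp in cradle [np.float64(-177.7), np.float64(-3.4)] 38.3 F [0.5 0.2 0.4]
roll 0.76 [251.4, 176.1, 305.9, 198.6] [[np.float64(-97.9), np.float64(78.0)], [np.float64(-78.2), np.float64(-45.8)], [np.float64(-151.6), np.float64(-68.5)], [np.float64(-180.7), np.float64(81.1)]]
c [np.float64(-124.0), np.float64(7.1)]
4.6333
```

View pics/w1.png

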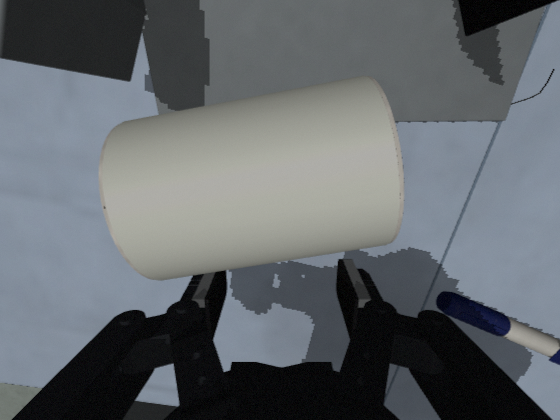

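The view shows the roll still turned by about 0.15 rad and rolled slightly ahead of the fingers (gap at rows 260–275). Its left end is near the cheek's flare. I'll fit its silhouette properly.

```bash
cat > rf.py <<'E'
from fit import *
p=np.array([617,-102,.188])
def incr(P):
    c,s=np.cos(p[2]),np.sin(p[2]);d=np.array(P[:2])-p[:2];return np.round([c*d[0]+s*d[1],-s*d[0]+c*d[1]],1)
def wfit(zf=lambda x:36, cam="wrist"):
    w=capture(cam)
    q=trace(cam,"label_roll")[0];m=q["mask"].astype(np.uint8)
    def cost(v):
        # v: cradle x,y, yaw rel
        P=T(v,CYL+[0,0,zf(v[0])-36]);P=T(p,P)
        h=cv2.convexHull(proj(cam,P).astype(np.float32)).astype(np.int32);I=np.zeros_like(m);cv2.fillPoly(I,[h],1);return float((I!=m).sum())
    c=incr(at(cam,q["rect"][:2],40))
    best=min((minimize(cost,[c[0],c[1],a],method="Nelder-Mead",options=dict(initial_simplex=np.array([c[0],c[1],a])+np.array([[0,0,0],[15,0,0],[0,15,0],[0,0,.15]]))) for a in(0,.15)),key=lambda r:r.fun)
    return best.x.round(3),best.fun,int(m.sum()),w
def rampz(x): # centre height on bench / ramp
    return 36 if x<-97-3.2 else 36.5+(x+103)*.18
if __name__=="__main__":
    import sys
    st=sense();print("tcp",incr(st["eef_pos"]),st["eef_pos"][2].round(1),"F",st["force"].round(1))
    x,f,n,w=wfit(rampz);print("roll",x,f,n,"t",sense()["time_s"])
    if len(sys.argv)>1: save(sys.argv[1],w)
E
python3 rf.py
```

```text
tcp [-177.8   -3.4] 38.2 F [-0.3  0.7 -0.6]
roll [-119.042    6.372    0.18 ] 1765.0 50154 t 4.7333
```

The roll is at cradle (-119, 6.4), still turned by 0.18 rad, so it would run into the cheek. I'll slide it about 17 mm along its axis toward -y by pushing the end face.

Emit:
step_arm(commands="0 -2 0 -2 0 0 0; 0 -2 0 -6.2 0 0 0; 0 -1 -3 -6.5 0 0 0; 0 2 -6.5 -6.5 0 0 0; 0 4.5 -9.3 -6.5 0 0 0; 0 4.5 -9.3 -6.5 0 0 0; 0 4.5 -9.3 -3 0 0 0; 0 4.5 -9.3 -0.7 0 0 0; 0 4.5 -9.3 -0.7 0 0 0; 0 4.6 -8.8 -0.7 0 0 0; 0 4.7 -8.3 -0.7 0 0 0; 0 4.8 -7.8 -0.7 0 0 0; 0 4.9 -7.4 -0.7 0 0 0; 0 4.9 -7.0 -0.7 0 0 0; 0 5.0 -6.6 -0.7 0 0 0; 0 5.0 -6.2 -0.7 0 0 0; 0 5.1 -5.9 -0.7 0 0 0; 0 5.1 -5.9 -0.7 0 0 0")

```text
time_s: 6.23
eef_pos: [482.6, -71.8, 46.2]
ee_rot: [0.0, 0.996, 0.093, 0.001]
force: [-2.2, 3.4, 6.4]
grip_width: -0.002
grip_force: 3.7
```

```bash
python3 rf.py w2
```

```text
tcp [-126.4   54.8] 46.2 F [-2.2  3.4  6.4]
roll [-115.521  -18.352    0.143] 2706.0 32112 t 6.3333
```

View pics/w2.png

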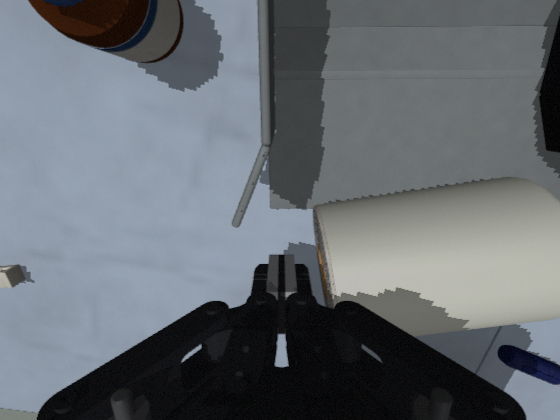

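The finger rests on the roll's end at about column 320, with the cheek at column 265 and its flare down to (237,222). The roll has moved along its axis. I'll go back behind it with wider fingers and measure again from there.

Emit:
step_arm(commands="0 0 -1.5 0 0 0 0; 0 0 -2 -3.5 0 0 0; 0 -3 -1 -5.5 0 0 0; 0.9 -6.5 2 -5.5 0 0 0; 0.9 -6.5 5.5 -5.5 0 0 0; 0.9 -6.5 6.5 -5.5 0 0 0; 0.9 -6.5 6.5 -5.5 0 0 0; 0.9 -6.5 6.5 -5.5 0 0 0")

```text
time_s: 7.0
eef_pos: [430.2, -147.5, 100.4]
ee_rot: [0.0, 0.996, 0.093, 0.0]
force: [-0.1, 0.3, -0.3]
grip_width: 0.707
grip_force: 0.0
```

```bash
python3 rf.py w3; python3 - <<'E'
from rf import *
w=cv2.imread("pics/w3.png")[:,:,::-1].copy()
def dr(Q,col): cv2.polylines(w,[proj("wrist",T(p,Q)).astype(np.int32)],False,col,1)
dr([(-97,-125,0),(-97,60,0)],(255,0,0));dr([(-25,-125,13),(-25,56,13)],(255,0,255))
dr([(-50,56,80),(-50,56,10)],(0,255,0));dr([(-33,-80,80),(-33,-80,16)],(0,255,255))
save("w3o",w)
E
```

```text
tcp [-192.    -9.7] 100.4 F [-0.1  0.3 -0.3]
roll [-117.88   -15.874    0.153] 814.0 23098 t 7.1
```

View pics/w3o.png

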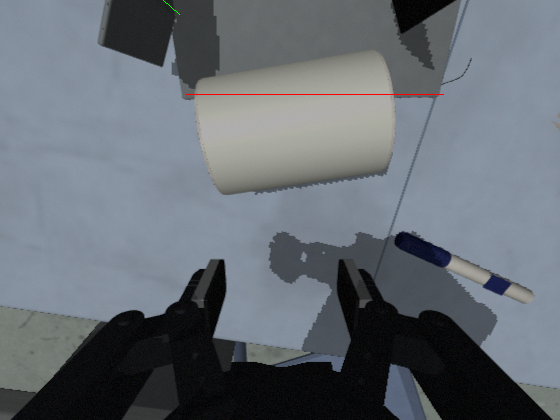

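Emit:
step_arm(commands="0.9 0 0 3.5 0 0 0; 0.9 0 0 6.4 0 0 0; 0.9 0.8 0 6.4 0 0 0; 0.9 1.6 0 6.4 0 0 0; 0.9 2.0 0 6.4 0 0 0; 0.9 2.3 0 6.4 0 0 0; 0.9 2.6 0 6.4 0 0 0; 0.9 2.9 0 6.4 0 0 0; 0.9 3.2 0 6.4 0 0 0; 0.9 3.5 0 6.4 0 0 0; 0.9 3.8 0 6.4 0 0 0; 0.9 4.1 0 6.4 0 0 0; 0.9 4.4 0 6.4 0 0 0; 0.9 4.7 0 6.4 0 0 0; 0.9 5.0 0 6.4 0 0 0; 0.9 5.3 0 6.4 0 0 0; 0.9 5.6 0 6.4 0 0 0; 0.9 5.9 0 6.4 0 0 0; 0.9 6.2 0 6.4 0 0 0; 0.9 6.2 0 6.4 0 0 0")

```text
time_s: 8.77
eef_pos: [490.4, -135.7, 36.8]
ee_rot: [-0.0, 0.996, 0.093, -0.001]
force: [-9.8, -0.8, 10.2]
grip_width: 0.903
grip_force: 7.4
```

```bash
python3 rf.py w4; python3 rf.py
```

```text
tcp [-130.6   -9.5] 36.8 F [-9.8 -0.8 10.2]
roll [-91.006 -16.552   0.255] 1416.0 48679 t 8.8667
tcp [-130.8   -9.5] 36.7 F [-8.9  0.2  8.9]
roll [-91.052 -16.185   0.254] 1497.0 48529 t 8.9667
```

View pics/w4.png

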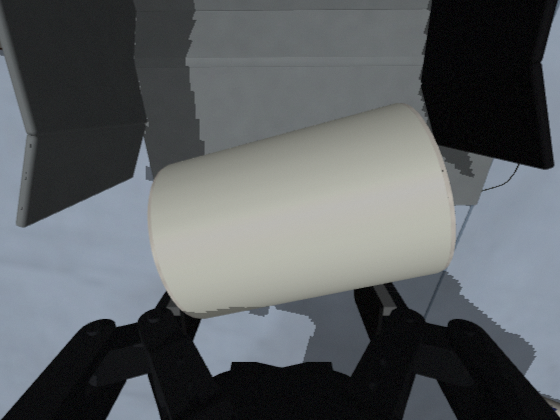

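The roll is jammed on the left finger (10 N). The roll's surface rises at the back, so finger friction stops it from turning. I'll back off, go low and then push forward and up at equal rates, so that the fingertip follows the surface.

Emit:
step_arm(commands="0.9 -0.5 0 0 0 0 0; 0.9 -1 0 0.5 0 0 0; 0.9 -1.2 0 1 0 0 0; 0.9 -1.2 0 1 0 0 0; 0.9 -1.2 0 1 0 0 0")

```text
time_s: 9.38
eef_pos: [479.0, -137.8, 25.9]
ee_rot: [-0.0, 0.996, 0.093, -0.0]
force: [0.1, -0.3, 0.2]
grip_width: 0.902
grip_force: 0.2
```

```bash
python3 rf.py; python3 rf.py w5
```

```text
tcp [-142.2   -9.3] 25.9 F [ 0.1 -0.3  0.2]
roll [-101.185  -20.261    0.253] 955.0 58345 t 9.4833
tcp [-141.8   -9.4] 26.2 F [-0.3 -0.8  0.8]
roll [-100.996  -20.225    0.256] 968.0 57933 t 9.5833
```

The left finger is hooked beside the roll's left end: its front at x≈-131 lies past the roll's rear surface there. That explains the jam and the extra turn, so friction was not the cause. I'll push the rear of the right end face toward +y, which both recentres the roll and squares it.

Emit:
step_arm(commands="0.6 -3 0 0 0 0 0; 0.3 -4 0 -3 0 0 0; 0 -4 1 -6.5 0 0 0; 0 -3 4.5 -7.7 0 0 0; 0 0 8 -7.7 0 0 0; 0 2.4 9.9 -7.7 0 0 0; 0 2.4 9.9 -7.7 0 0 0; 0 2.4 9.9 -4.5 0 0 0; 0 2.4 9.9 -1.9 0 0 0; 0 2.4 9.7 -1.9 0 0 0; 0 2.4 9.3 -1.9 0 0 0; 0 2.4 8.9 -1.9 0 0 0; 0 2.4 8.5 -1.9 0 0 0; 0 2.4 8.2 -1.9 0 0 0; 0 2.4 7.9 -1.9 0 0 0; 0 2.4 7.6 -1.9 0 0 0; 0 2.4 7.3 -1.9 0 0 0; 0 2.4 7.1 -1.9 0 0 0; 0 2.4 7.1 -1.9 0 0 0")

```text
time_s: 11.17
eef_pos: [516.0, -202.8, 45.4]
ee_rot: [-0.0, 0.996, 0.093, -0.0]
force: [-0.4, -0.1, -0.4]
grip_width: -0.001
grip_force: 0.0
```

```bash
python3 rf.py w6
```

```text
tcp [-118.1  -80.1] 45.4 F [-0.4 -0.1 -0.4]
roll [-324.433  -26.767    1.083] 424.0 424 t 11.2667
```

Emit:
step_arm(commands="0 0 1.5 -1 0 0 0; 0 -1 1.5 -4 0 0 0; 0.3 -4 -1 -5.5 0 0 0; 0.6 -7.5 -5 -5.5 0 0 0; 0.6 -7.5 -7 -5.5 0 0 0; 0.6 -7.5 -7 -5.5 0 0 0")

```text
time_s: 11.77
eef_pos: [426.5, -144.8, 100.3]
ee_rot: [-0.001, 0.996, 0.094, -0.001]
force: [0.5, -0.6, -0.5]
grip_width: 0.564
grip_force: 0.0
```

```bash
python3 rf.py w7
```

```text
tcp [-195.1   -6.5] 100.3 F [ 0.5 -0.6 -0.5]
roll [-196.373  -51.906    0.254] 1492.0 16162 t 11.8667
```

```bash
python3 - <<'E'
from rf import *
a=capture("top");w=cv2.imread("pics/w7.png")[:,:,::-1]
for l in trace("top","label_roll")[:3]: print(l["score"],l["rect"],l["mask"].sum(), incr(at("top",l["rect"][:2],36)))
for l in trace("wrist","label_roll")[:3]: print(l["score"],l["rect"],l["mask"].sum(), incr(at("wrist",l["rect"][:2],36)))
c=cv2.resize(a[150:300,270:420],(590,590),interpolation=cv2.INTER_CUBIC)[:, :390]
w6=cv2.imread("pics/w6.png")[:,:,::-1]
r=np.vstack([cv2.resize(w,(400,295)),cv2.resize(w6,(400,295))])
save("comp",np.hstack([c,r]))
E
```

```text
0.86 [348.7, 239.4, 179.6, 129.9] 16162 [-195.3  -59.5]
```

View pics/comp.png

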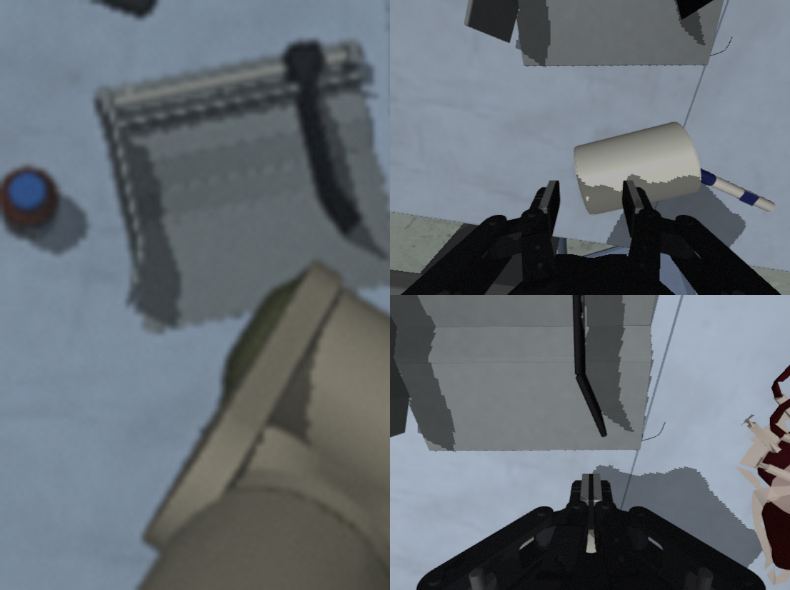

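The composite shows that the roll rolled back to about cradle (-190,-50). It is still turned by about 0.25 rad, with its right end close to the marker's cap. Rolling straight from there carries it to the right place sideways, so I'll go behind it, aligned with its axis, and measure both.

Emit:
step_arm(commands="0.6 0 0 -3 0 0 0; 0.6 -2 2 -5 0 0 -0.1; 0.6 -5 5 -6 0 0 -0.2; 0.6 -7 6.1 -6 0 0 -0.25; 0.6 -7 6.1 -6 0 0 -0.25; 0.6 -7 6.1 -6 0 0 -0.25")

```text
time_s: 12.52
eef_pos: [371.7, -222.5, 160.3]
ee_rot: [0.0, 0.977, 0.215, 0.0]
force: [-0.0, 0.4, -0.2]
grip_width: 0.599
grip_force: 0.0
```

```bash
python3 rf.py w8; python3 - <<'E'
from rf import *
for q in trace("wrist","marker")[:1]:
    m=q["mask"].astype(np.uint8);ct=max(cv2.findContours(m,0,2)[0],key=cv2.contourArea)
    print(q["score"],[at("wrist",v,7).round()[:2].tolist() for v in cv2.boxPoints(cv2.minAreaRect(ct))])
print("edge",at("top",(350,317),0))
E
```

```text
tcp [-263.5  -72.5] 160.3 F [-0.   0.4 -0.2]
roll [-197.813  -47.897    0.266] 462.0 12458 t 12.6167
0.87 [[425.0, -247.0], [440.0, -251.0], [409.0, -378.0], [392.0, -376.0]]
edge [ 287.82691918 -171.31317988    0.        ]
```

Emit:
step_arm(commands="0.6 0 -0.6 4 0 0 -0.02; 0.6 0 -0.6 8 0 0 -0.02; 0.6 0 -0.6 12.4 0 0 -0.02; 0.6 0 -0.6 12.4 0 0 -0.02; 0.6 0.7 -0.6 12.4 0 0 -0.02; 0.6 1.3 -0.6 12.4 0 0 -0.02; 0.6 1.7 -0.6 12.4 0 0 -0.02; 0.6 2.0 -0.6 12.4 0 0 -0.02; 0.6 2.2 -0.6 12.4 0 0 -0.02; 0.6 2.4 -0.6 12.4 0 0 -0.02; 0.6 2.6 -0.6 12.4 0 0 -0.02; 0.6 2.8 -0.6 12.4 0 0 -0.02; 0.6 3.0 -0.6 12.4 0 0 -0.02; 0.6 3.3 -0.6 12.4 0 0 -0.02; 0.6 3.6 -0.6 12.4 0 0 -0.02; 0.6 3.9 -0.6 12.4 0 0 -0.02; 0.6 4.2 -0.6 12.4 0 0 -0.02; 0.6 4.5 -0.6 12.4 0 0 -0.02; 0.6 4.8 -0.6 12.4 0 0 -0.02; 0.6 5.1 -0.6 12.4 0 0 -0.02")

```text
time_s: 14.33
eef_pos: [415.8, -194.1, 36.3]
ee_rot: [-0.0, 0.974, 0.226, -0.0]
force: [0.4, 0.3, -0.2]
grip_width: 0.598
grip_force: 0.1
```

```bash
python3 rf.py w9
```

```text
tcp [-214.8  -52.9] 36.3 F [ 0.4  0.3 -0.2]
roll [-168.751  -39.561    0.266] 1638.0 48708 t 14.4333
```

Emit:
step_arm(commands="0.6 0.3 0 0 0 0 0; 0.6 0.6 0 0 0 0 0; 0.6 0.9 0 0 0 0 0; 0.6 1.2 0 0 0 0 0; 0.6 1.5 0 0 0 0 0; 0.6 1.8 0 0 0 0 0; 0.6 2.1 0 0 0 0 0; 0.6 2.4 0 0 0 0 0; 0.6 2.7 0 0 0 0 0; 0.6 3.0 0 0 0 0 0; 0.6 3.3 0 0 0 0 0; 0.6 3.6 0 0 0 0 0; 0.6 3.9 0 0 0 0 0; 0.6 4.2 0 0 0 0 0; 0.6 4.5 0 0 0 0 0; 0.6 4.8 0 0 0 0 0; 0.6 5.1 0 0 0 0 0; 0.6 5.4 0 0 0 0 0; 0.6 5.7 0 0 0 0 0; 0.6 6.0 0 0 0 0 0")

```text
time_s: 16.1
eef_pos: [469.7, -167.7, 36.3]
ee_rot: [0.0, 0.974, 0.226, 0.0]
force: [-1.2, -1.1, 0.9]
grip_width: 0.6
grip_force: 1.0
```

```bash
python3 rf.py w10
```

```text
tcp [-157.  -37.] 36.3 F [-1.2 -1.1  0.9]
roll [-111.192  -22.743    0.262] 1356.0 49017 t 16.2
```

```bash
cat > plan.py <<'E'
from rf import *
def plan(way,n,z=36.5):
    "roll waypoints (x,y,yaw) in cradle -> n rows of tool x,y,z cm and rz"
    s=sense();R=Rm(s["ee_rot"]);yaw0=np.arctan2(R[1,0],R[0,0])-p[2]
    W=np.array(way);u=np.linspace(0,len(W)-1,n+1)[1:];k=np.arange(len(W))
    for t in u:
        x,y,a=[np.interp(t,k,W[:,i]) for i in range(3)]
        tg=T(p,[(x-47*np.cos(a),y-47*np.sin(a),z)])[0]
        d=R.T@(tg-s["eef_pos"])/10;print(d.round(2),round(yaw0-a,3))
E
python3 - <<'E'
from plan import *
plan([(-111,-22.7,.262),(-85,-17,.18),(-62,-14,.10)],10)
E
```

```text
[ 0.62 -0.23 -0.02] 0.023
[ 1.16 -0.28 -0.02] 0.04
[ 1.69 -0.33 -0.02] 0.056
[ 2.23 -0.37 -0.02] 0.073
[ 2.77 -0.42 -0.02] 0.089
[ 3.24 -0.43 -0.02] 0.105
[ 3.7  -0.44 -0.02] 0.121
[ 4.17 -0.45 -0.02] 0.137
[ 4.64 -0.46 -0.02] 0.153
[ 5.11 -0.47 -0.02] 0.169
```

Emit:
step_arm(commands="0.6 0.3 -0.15 0 0 0 0.01; 0.6 0.6 -0.2 0 0 0 0.02; 0.6 0.9 -0.25 0 0 0 0.03; 0.6 1.2 -0.28 0 0 0 0.04; 0.6 1.45 -0.3 0 0 0 0.05; 0.6 1.7 -0.33 0 0 0 0.06; 0.6 2.0 -0.35 0 0 0 0.065; 0.6 2.25 -0.37 0 0 0 0.075; 0.6 2.5 -0.4 0 0 0 0.08; 0.6 2.75 -0.42 0 0 0 0.09; 0.6 3.0 -0.43 0 0 0 0.1; 0.6 3.25 -0.43 0 0 0 0.105; 0.6 3.5 -0.44 0 0 0 0.115; 0.6 3.7 -0.44 0 0 0 0.12; 0.6 3.95 -0.45 0 0 0 0.13; 0.6 4.2 -0.45 0 0 0 0.14; 0.6 4.4 -0.46 0 0 0 0.145; 0.6 4.65 -0.46 0 0 0 0.155; 0.6 4.9 -0.47 0 0 0 0.16; 0.6 5.1 -0.47 0 0 0 0.17")

```text
time_s: 17.87
eef_pos: [513.4, -140.9, 36.3]
ee_rot: [-0.0, 0.99, 0.143, 0.0]
force: [-4.2, -1.9, 3.5]
grip_width: 0.6
grip_force: 2.2
```

```bash
python3 rf.py w11;python3 - <<'E'
from plan import *
plan([(-62,-14,.10),(-36,-12.5,.03),(-17,-12,0)],10)
E
```

```text
tcp [-109.1  -18.8] 36.3 F [-4.2 -1.9  3.5]
roll [-58.555  -8.061   0.236] 2310.0 57515 t 17.9667
[ 0.52 -0.06 -0.02] 0.012
[ 1.05 -0.11 -0.02] 0.026
[ 1.57 -0.15 -0.02] 0.04
[ 2.09 -0.2  -0.02] 0.054
[ 2.62 -0.24 -0.02] 0.068
[ 3.   -0.24 -0.02] 0.074
[ 3.38 -0.24 -0.02] 0.08
[ 3.76 -0.24 -0.02] 0.086
[ 4.14 -0.25 -0.02] 0.092
[ 4.52 -0.25 -0.02] 0.098
```

Emit:
step_arm(commands="0.6 0.25 0 -0.2 0 0 0.01; 0.6 0.5 0 -0.4 0 0 0.01; 0.6 0.75 0 -0.6 0 0 0.02; 0.6 1.0 0 -0.8 0 0 0.02; 0.6 1.25 0 -1.0 0 0 0.03; 0.6 1.5 0 -1.2 0 0 0.03; 0.6 1.75 0 -1.3 0 0 0.04; 0.6 2.0 0 -1.4 0 0 0.04; 0.6 2.0 0 -1.4 0 0 0.04")

```text
time_s: 18.72
eef_pos: [533.1, -135.4, 50.6]
ee_rot: [0.0, 0.992, 0.123, 0.001]
force: [-1.9, 0.9, 0.5]
grip_width: 0.605
grip_force: 0.8
```

```bash
python3 rf.py w12
```

```text
tcp [-88.7 -17.1] 50.6 F [-1.9  0.9  0.5]
roll [-38.3    -2.457   0.24 ] 2257.0 47178 t 18.8167
```

Emit:
step_arm(commands="0.6 0.2 0 -0.1 0 0 0.01; 0.6 0.4 0 -0.2 0 0 0.01; 0.6 0.6 0 -0.3 0 0 0.02; 0.6 0.8 0 -0.3 0 0 0.02; 0.6 1.0 0 -0.4 0 0 0.03; 0.6 1.2 0 -0.4 0 0 0.03; 0.6 1.2 0 -0.4 0 0 0.03")

```text
time_s: 19.4
eef_pos: [544.6, -132.4, 54.4]
ee_rot: [0.0, 0.994, 0.108, 0.001]
force: [0.2, -0.2, -0.3]
grip_width: 0.603
grip_force: 0.0
```

```bash
python3 rf.py w13
```

```text
tcp [-76.8 -16.4] 54.4 F [ 0.2 -0.2 -0.3]
roll [-26.304  -2.604   0.142] 2512.0 45415 t 19.5
```

Emit:
step_arm(commands="0.6 0.2 0 0 0 0 0.01; 0.6 0.4 0 0 0 0 0.01; 0.6 0.6 0 0 0 0 0.02; 0.6 0.8 0 0 0 0 0.02; 0.6 1.0 0 0 0 0 0.03; 0.6 1.2 0 0 0 0 0.03; 0.6 1.2 0 0 0 0 0.03; 0.6 1.2 0 0 0 0 0.03")

```text
time_s: 20.17
eef_pos: [555.7, -129.8, 54.2]
ee_rot: [-0.0, 0.996, 0.093, -0.0]
force: [-0.9, 0.4, -0.3]
grip_width: 0.6
grip_force: 0.0
```

```bash
python3 rf.py w14; python3 - <<'E'
from rf import *
print(wfit(lambda x:43)[:3])
E
```

```text
tcp [-65.4 -15.9] 54.2 F [-0.9  0.4 -0.3]
roll [-7.558e+00 -2.000e-03  1.040e-01] 7610.0 45369 t 20.2667
(array([-3.631, -0.913,  0.099]), np.float64(375.0), 45917)
```

Emit:
step_arm(commands="0.6 -1 0 0 0 0 0; 0.6 -3 0 0 0 0 0; 0.6 -5 0 -3 0 0 0; 0.6 -7 0 -7 0 0 0; 0.6 -7 0 -10 0 0 0; 0.6 -7 0 -10 0 0 0")

```text
time_s: 20.87
eef_pos: [488.4, -144.3, 160.4]
ee_rot: [0.003, 0.996, 0.093, 0.004]
force: [0.5, 0.3, 1.4]
grip_width: 0.596
grip_force: 0.0
```

```bash
python3 - <<'E'
from rf import *
x=wfit(lambda x:43);print(x[:3],x[3].shape);save("w15",x[3])
print(incr(sense()["eef_pos"]),sense()["time_s"])
for l in("guide_face","cheek_face","v_seat","cradle"): print(l,[(q["score"],q["xy"]) for q in spot_point("wrist",l)[:1]])
for q in trace("wrist","guide")[:1]: print(q["score"],q["rect"])
E
```

```text
(array([-0.83 ,  0.91 ,  0.076]), np.float64(569.0), 14453) (420, 560, 3)
[-135.2  -16.1] 20.9667
guide_face [(0.61, [366.6, 37.9])]
cheek_face [(0.74, [175.5, 42.1])]
v_seat []
cradle []
0.56 [366.3, 66.8, 33.6, 132.9]
```

The roll is down in the V, with its centre about 43 mm up at x≈-1 and y≈+1. Next I go to the outside of the guide with the fingers closed.

Emit:
step_arm(commands="0 3 2 -1 0 0 0; 0 6 5 -1 0 0 0; 0 9 8 -1 0 0 0; 0 12 10 -1 0 0 0; 0 13.5 11.4 -1 0 0 0; 0 13.5 11.4 -1 0 0 0; 0 13.5 11.4 -1 0 0 0; 0 13.5 11.4 -1 0 0 0; 0 13.5 11.4 3 0 0 0; 0 13.5 11.4 7 0 0 0; 0 13.5 11.4 10.5 0 0 0; 0 13.5 11.4 10.5 0 0 0")

```text
time_s: 22.22
eef_pos: [636.7, -227.4, 42.1]
ee_rot: [-0.004, 0.996, 0.093, -0.005]
force: [-0.1, 0.8, -1.3]
grip_width: 0.005
grip_force: 0.0
```

```bash
python3 - <<'E'
from rf import *
w=capture("wrist");save("w16",w);s=sense();print(incr(s["eef_pos"]),s["eef_pos"][2],s["force"],s["time_s"])
for l in("guide_face","v_seat"): print(l,[(round(q["score"],2),q["xy"],incr(at("wrist",q["xy"],60 if l[0]=="g" else 43))) for q in spot_point("wrist",l)[:1]])
for q in trace("wrist","guide")[:1]: print(q["score"],q["rect"],[incr(at("wrist",(q["rect"][0]+k*q["rect"][2]/2,q["rect"][1]),80)) for k in(-1,1)])
E
```

```text
[  -2.4 -128.3] 46.648430694608344 [0.04979195 0.46214908 0.27865917] 22.2667
guide_face [(0.67, [167.3, 306.3], array([ -3.9, -75.7]))]
v_seat []
0.76 [170.7, 244.7, 96.7, 234.2] [array([ 37.9, -71.7]), array([  37.8, -107.5])]
```

Emit:
step_arm(commands="0 0.2 -0.5 -0.9 0 0 0; 0 0.2 -1.5 -0.9 0 0 0; 0 0.2 -2.5 -0.9 0 0 0; 0 0.2 -3.2 -0.9 0 0 0; 0 0.2 -3.5 -0.9 0 0 0; 0 0.2 -3.8 -0.9 0 0 0; 0 0.2 -4.1 -0.9 0 0 0; 0 0.2 -4.4 -0.9 0 0 0; 0 0.2 -4.7 -0.9 0 0 0; 0 0.2 -5.0 -0.9 0 0 0; 0 0.2 -5.3 -0.9 0 0 0; 0 0.2 -5.5 -0.9 0 0 0; 0 0.2 -5.5 -0.9 0 0 0")

```text
time_s: 23.5
eef_pos: [632.4, -175.0, 58.4]
ee_rot: [-0.0, 0.996, 0.093, -0.0]
force: [-0.1, -0.0, 2.1]
grip_width: -0.003
grip_force: 0.8
```

```bash
cat > g.py <<'E'
from rf import *
w=capture("wrist");s=sense();print(incr(s["eef_pos"]),s["eef_pos"][2].round(1),s["force"].round(2),s["time_s"])
for l in("guide_face","cheek_face"): print(l,[(round(q["score"],2),q["xy"],incr(at("wrist",q["xy"],60 if l[0]=="g" else 40))) for q in spot_point("wrist",l)[:1]])
for q in search_frame("wrist","label_roll")[:1]: print(q["score"],q["rect"])
E
python3 g.py
```

```text
[  1.5 -74.6] 58.3 [0.55 0.59 1.58] 23.55
guide_face [(0.8, [249.5, 297.3], array([ -2.5, -58.8]))]
cheek_face []
0.61 [119.8, 276.7, 239.7, 147.6]
```

Emit:
step_arm(commands="0 0 -0.2 0 0 0 0; 0 0 -0.4 0 0 0 0; 0 0 -0.6 0 0 0 0; 0 0 -0.7 0 0 0 0; 0 0 -0.8 0 0 0 0; 0 0 -0.8 0 0 0 0")

```text
time_s: 24.2
eef_pos: [631.0, -167.5, 58.4]
ee_rot: [0.0, 0.996, 0.093, 0.0]
force: [0.2, -2.4, 1.5]
grip_width: -0.002
grip_force: 1.5
```

```bash
python3 g.py
```

```text
[  1.4 -67. ] 58.4 [ 0.25 -2.53  1.96] 24.25
guide_face [(0.7, [251.0, 296.4], array([ -2. , -51.8]))]
cheek_face []
0.69 [123.3, 276.8, 246.6, 142.0]
```

Emit:
step_arm(commands="0 0 -0.1 0 0 0 0; 0 0 -0.2 0 0 0 0; 0 0 -0.3 0 0 0 0; 0 0 -0.3 0 0 0 0")

```text
time_s: 24.73
eef_pos: [630.4, -164.5, 58.4]
ee_rot: [0.0, 0.996, 0.093, 0.0]
force: [-0.9, -3.0, 3.0]
grip_width: -0.001
grip_force: 1.7
```

Emit:
step_arm(commands="0 0 -0.1 0 0 0 0; 0 0 -0.2 0 0 0 0; 0 0 -0.2 0 0 0 0")

```text
time_s: 24.98
eef_pos: [630.1, -162.8, 58.4]
ee_rot: [0.0, 0.996, 0.093, 0.0]
force: [0.0, -4.9, 1.1]
grip_width: 0.001
grip_force: 2.2
```

Emit:
step_arm(commands="0 0 -0.1 0 0 0 0; 0 0 -0.2 0 0 0 0; 0 0 -0.2 0 0 0 0")

```text
time_s: 25.23
eef_pos: [630.1, -161.7, 59.0]
ee_rot: [0.001, 0.996, 0.093, 0.001]
force: [-0.3, -8.1, 3.9]
grip_width: 0.003
grip_force: 3.6
```

Emit:
step_arm(commands="0 0 -0.1 0 0 0 0; 0 0 -0.2 0 0 0 0; 0 0 -0.2 0 0 0 0")

```text
time_s: 25.48
eef_pos: [630.0, -161.3, 59.1]
ee_rot: [0.002, 0.996, 0.093, 0.001]
force: [2.6, -16.0, 2.7]
grip_width: -0.003
grip_force: 11.4
```

The force jumped to 16 N with almost no travel, so roll, guide and cheek are tight. I'll back off slowly and look.

Emit:
step_arm(commands="0 0 0 0 0 0 0; 0 0 0.3 0 0 0 0; 0 0 1 0 0 0 0; 0 0 3 0 0 0 0; 0 0 5 -3 0 0 0; 0 0 5 -7 0 0 0; 0 -3 3 -10 0 0 0; 0 -6 0 -11 0 0 0; 0 -10 -4 -11 0 0 0; 0 -13 -5.5 -11 0 0 0; 0 -13 -5.5 -11 0 0 0; 0 -13 -5.5 -11 0 0 0")

```text
time_s: 26.48
eef_pos: [488.9, -126.9, 168.2]
ee_rot: [-0.001, 0.996, 0.094, -0.001]
force: [1.0, -0.2, 0.3]
grip_width: 0.0
grip_force: 0.0
```

```bash
python3 - <<'E'
from rf import *
x=wfit(lambda x:43);print(x[:3]);save("w17",x[3])
s=sense();print(incr(s["eef_pos"]),s["eef_pos"][2],s["time_s"])
w=x[3]
# profile of pixels along roll-end lines: z=75 top of the roll, cradle x=-10
for yy in np.arange(44,66,1.5): 
    u=proj("wrist",T(p,[(-15,yy,70)]))[0].round().astype(int); print("c",yy,u,w[u[1],u[0]].tolist() if 0<=u[1]<420 else None)
for yy in np.arange(-36,-60,-1.5): 
    u=proj("wrist",T(p,[(-15,yy,70)]))[0].round().astype(int); print("g",yy,u,w[u[1],u[0]].tolist() if 0<=u[1]<420 else None)
E
```

```text
(array([0.841, 3.978, 0.011]), np.float64(364.0), 14802)
[-128.    -2.9] 168.45023397188248 26.5833
c 44.0 [214  67] [168, 169, 160]
c 45.5 [212  67] [169, 170, 160]
c 47.0 [210  67] [169, 170, 161]
c 48.5 [207  67] [166, 167, 159]
c 50.0 [205  67] [167, 168, 160]
c 51.5 [203  67] [167, 169, 160]
c 53.0 [201  67] [168, 168, 159]
c 54.5 [199  67] [171, 171, 164]
c 56.0 [197  67] [160, 157, 149]
c 57.5 [194  67] [41, 43, 43]
c 59.0 [192  67] [99, 104, 106]
c 60.5 [190  67] [110, 115, 116]
c 62.0 [188  67] [136, 147, 160]
c 63.5 [186  67] [112, 121, 132]
c 65.0 [184  67] [84, 90, 100]
g -36.0 [329  67] [170, 172, 163]
g -37.5 [331  67] [171, 171, 162]
g -39.0 [333  67] [171, 172, 163]
g -40.5 [335  67] [170, 171, 162]
g -42.0 [338  67] [170, 171, 162]
g -43.5 [340  67] [170, 171, 162]
g -45.0 [342  67] [167, 165, 156]
g -46.5 [344  67] [128, 125, 119]
g -48.0 [346  67] [8, 9, 8]
g -49.5 [348  67] [23, 22, 25]
g -51.0 [351  67] [46, 47, 49]
g -52.5 [353  67] [64, 67, 67]
g -54.0 [355  67] [64, 66, 66]
g -55.5 [357  67] [62, 64, 66]
g -57.0 [359  67] [62, 64, 66]
g -58.5 [361  67] [62, 64, 65]
```

```bash
python3 -c "
from rig import *
print(finish_job())"
```

```text
the job is handed in; nothing more can be done
None
```

I rolled the label roll into the V trough, pushed the guide in until it was snug against the cheek, and handed the job in at about 27 s; on the way it rolled back off the ramp once, stopping beside the marker (no clear shift measured), and was rolled up again.

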